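Open the garlic keeper past its spring catch

TASK

Open the garlic keeper by pressing and pushing only: reach down through the window in its green lid, press the red spring catch in it right down and, while it is held down, push the lid's black lip sideways so that the lid slides over the catch. Push the lid on as far as it goes, until the catch has sprung back up behind it, then move clear; pick nothing up, and leave the garlic in the bin and everything else on the table where it is.

Things in the scene. Friction and masses are not known exactly. Their poses are not given: they have to be found in the camera images.
- keeper: White garlic keeper, fixed to the table: 100 mm (its x) by 310 mm (its y, -124 to +186), z up, origin on the table. Steel rails along both long sides, 82.5 mm high, 78 mm clear between. Covered garlic bin at y 92 to 178 mm, red catch at y 62, then an empty runway (deck 52 mm high, end wall at y -117, 81 mm high) into which the lid slides: it opens along the keeper's -y axis.
- keeper_lid (a joint): Travel of the green lid along the keeper's -y, m: 0 shut, 0.140 open at its stop. 2 N friction, stays where left, cannot lift. 6 mm thick, top 78 mm above the table. Shut: window 60 mm in x, y 40.5 to 84 mm; panel over the bin y 84 to 176. The raised catch stops the panel's edge after 2 mm; past 0.134 the catch springs up behind the panel.
- lid_lip (a point): On the lid: centre of the window-side (+y) face of the black lip at the window's -y end. The face is upright, 68 mm wide in x, from 72 to 90 mm above the table; this point is 84 mm up. Pushing this face along the keeper's -y opens the lid.
- keeper_catch (a joint): How far the red catch is pressed straight down, m: 0 up, 0.016 at its lower stop. Spring force 2.4 N at 0, 7.2 N at the stop. At 0.010 its top is level with the lid's underside; held deeper, the lid can slide over it, and once the panel's edge lies over it the lid itself keeps it down.
- catch_top (a point): Centre of the top of the red catch, a flat button 50 mm (keeper x) by 40 mm (keeper y), in the lid's window. Up, its top is 82 mm above the table, 4 mm proud of the lid. Its -y side is 1.5 mm from the lip's face with the lid shut. It moves vertically only.
- bin_garlic: Garlic bulb, about 53 mm, loose, standing in the bin under the lid. Leave it there. Origin under its centre.
- lemon: Loose lemon, 71x53x51 mm, standing near the keeper; bystander. Origin under its centre.
- oregano_shaker: Loose glass shaker with metal cap and green filling, 58 mm wide, 83 mm high, near the keeper; bystander. Origin under its centre.
- marker: Loose blue and white pen, 135 mm long, lying on the table; bystander. Origin under its centre.
- spoon: Loose teaspoon, 130 mm long, lying on the table near the keeper; bystander. Origin under its centre.

How it is judged:
By the outcome, as a careful person would: the job done as asked, in the order asked, and still so for the second after the job is handed in, with the robot touching nothing.
It also fails if it takes over 38 s, if anything falls off the work surface, if the arm or the gripper's body presses on something with over 40 N, if the wrist force passes 120 N, or if a joint passes its speed limit or range.

ROBOT

A 7-joint arm with a two-finger parallel gripper is mounted at the origin on a cart in front of the work surface, level with it; the furniture and walls round the work are solid. World frame = base frame: x ahead of the robot, y to its left, z up, the work surface at z = 0. Lengths are in mm, angles in degrees, forces in N, time in s.
With the tool pointing down it reaches from about 425 to 800 mm from the base axis. Payload 8.3 kg.
Tool frame: the origin (TCP) lies at the very end of the fingers, on their centre line; the grasp point (between the pads) lies 19 mm behind it; z points along the fingers, y is the direction in which the jaws open and shut (so a half turn about z gives the same grasp; the last joint's range is limited). The gripper opens to 85 mm and grips with 20 to 120 N. Pads are 22 mm wide; open, the fingers measure 114 mm over their backs; the gripper's body (76 mm by 85 mm) begins 54 mm behind the grasp point. The pads swing forward as they close: fully open they stand 13 mm farther back than shut.
Start: joints at [69.506, 21.967, 0.94, 78.501, -0.361, 79.538, -2.664], TCP at [181.63, -598.008, 231.279] pointing down, gripper open.
Joint ranges: [-169.22, 169.22], [-14.56, 117.87], [-87.37, 89.26], [10.42, 133.3], [-82.24, 262.24], [0.94, 117.77], [-172.7, 172.7]. Speed limits (degrees/s): [136.94, 136.94, 172.46, 172.46, 180, 180, 180].

INTERFACE

Orientations are given as [roll, pitch, yaw] about the fixed x, y, z axes, in that order (R = Rz(yaw) Ry(pitch) Rx(roll)).
In Python, from rig import r, imaging, job gives the robot as it stands.
- The arm moves only by the tool play_rows, never from a script. Its arguments are lists of equal length, an entry for each row: "grip": the opening, from 0 (shut) to 1 (fully open); "dp": the shift along the tool's x, y, z in mm, a list of three; "roll": the turn about the tool's z in degrees. In form: {"grip": [grip, ...], "dp": [[dx, dy, dz], ...], "roll": [roll, ...]}. A call has 1 to 5 rows; each row shifts and turns the commanded pose from where the row before left it, along the tool's axes as they then stand; what a row does not reach is not made up. A row lasts 1/12 s, in which the tool goes at most 41.7 mm and 7.16 degrees, less where a joint would pass 70% of its speed; a pose out of reach is approached as far as the arm can. A call is refused whole if a number of a shift passes 41.7 or a number of a turn 7.16, either way. A call with a gripper value outside its range is refused whole. The fingers move at their own pace and stop on an object; the grip force is fixed at half the most. Time passes only in rows, so rows that do not move let the fingers close. It gives the time, the measured TCP pose, the force and the opening at its end, in the units of the state.
- r.get_state(): the state, without advancing time (a new reading comes with each control period).
- imaging.snapshot(name): name is "side" or "top"; returns a dict with "frame" (384x512x3 uint8, red, green, blue), "depth" (384x512 float32, mm along the optical axis (not along the pixel's ray), 0 where there is no reading), "intrinsics" (3x3 intrinsics, pixels), "R" (3x3) and "t" (3): a world point X has camera coordinates R X + t. Camera axes: x right, y down, z forward; pixel columns grow to the right and rows downward; lengths in mm; the calibration is good to about 2 mm. A picture is of the moment at which its call begins.
- job.job_done(): hands the job in, once; it reports no verdict.
The state is a dict: "time_s": time; "joints": joint angles; "dq": joint speeds; "joint_efforts": joint torques, N m; "eef_pos": TCP position; "eef_rot": TCP orientation; "ft_force": force on the tool from outside, world axes, zero at the start; "torque": the same for the moment, N m; "gripper_width": opening from 0.0 (shut) to 1.0 (fully open).
Only numpy, scipy, OpenCV 4.12 (cv2) and the standard library are available. Lean on these libraries where they do the work, as an engineer would, in place of code of your own. Each camera call takes 0.05 s, during which the arm holds its last target. There are 200 camera calls.

## Working session

There is one attempt and no reset: what is moved stays moved. The work goes in short steps, Python scripts to look and compute and a tool call to move; the robot and the scene stay as the last step left them, time stands still between calls to the robot, and variables do not carry over. Pictures are saved under pics/ and viewed, about 8 in all and at most 12, crops included, and the job is handed in when it is done.

Besides the shell and the picture viewer there is one more tool, called as name(argument=value, ...) on one line, values as JSON. play_rows: Moves the arm, as the interface text tells. Its arguments: {"type":"object","properties":{"grip":{"type":"array"},"dp":{"type":"array"},"roll":{"type":"array"}},"required":["grip","dp","roll"]}

```bash
ls; mkdir -p pics
python3 - <<'E'
from rig import r, imaging, job
import cv2,numpy as np
s=r.get_state(); print({k:np.round(v,3).tolist() for k,v in s.items()})
for n in("top","side"):
    d=imaging.snapshot(n); np.savez(f"{n}0.npz",**d)
    cv2.imwrite(f"pics/{n}0.png",d["frame"][...,::-1]); print(n,d["intrinsics"].round(1).tolist(),d["R"].round(3).tolist(),d["t"].round(0))
a=[cv2.imread(f"pics/{n}0.png") for n in("top","side")]
cv2.imwrite("pics/a.png",cv2.resize(np.vstack(a),None,fx=.78,fy=.78))
E
```

```text
pics
{'time_s': 0.0, 'joints': [69.505, 22.016, 0.938, 78.562, -0.358, 79.537, -2.664], 'dq': [-0.041, 0.017, -0.03, -0.015, 0.004, -0.049, 0.053], 'joint_efforts': [-0.0, -62.759, 0.844, -37.181, 0.017, 0.014, 0.0], 'eef_pos': [181.472, -597.553, 230.27], 'eef_rot': [-179.888, 0.004, 16.895], 'ft_force': [0.286, -0.455, 0.313], 'torque': [-0.013, -0.006, -0.007], 'gripper_width': 1.001}
top [[415.3, 0.0, 248.7], [0.0, 415.3, 195.3], [0.0, 0.0, 1.0]] [[0.007, -1.0, 0.009], [-0.988, -0.008, -0.152], [0.152, -0.008, -0.988]] [-112.  528. 1006.]
side [[419.8, 0.0, 255.5], [0.0, 419.8, 190.1], [0.0, 0.0, 1.0]] [[-0.999, -0.052, -0.016], [-0.015, 0.562, -0.827], [0.052, -0.826, -0.562]] [521. 137. 964.]
```

View pics/top0.png

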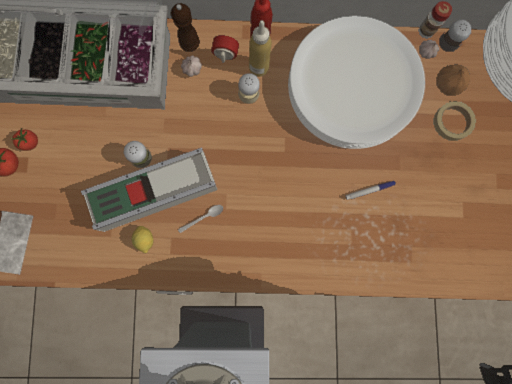

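View pics/side0.png

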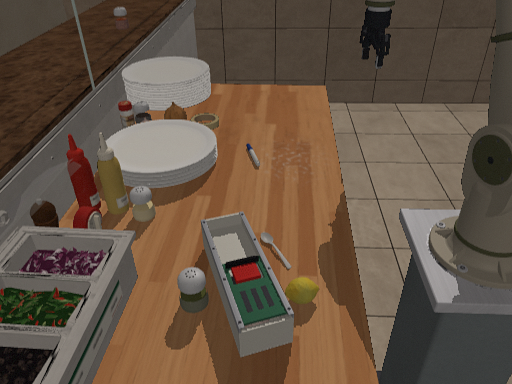

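The top view shows the keeper centred near (150,190), with the red catch at about (137,190) and the black lip just right of it. The runway is to the right (keeper -y is image right and slightly up). The lemon is at (143,240), the shaker at (137,152) and the spoon at (200,218).

```bash
cat > h.py <<'E'
import cv2,numpy as np
def ray(d,px,z):
    K,R,t=d["intrinsics"],d["R"],d["t"]; px=np.atleast_2d(px).astype(float)
    v=np.c_[px,np.ones(len(px))]@np.linalg.inv(K).T@R; c=-R.T@t
    return c+v*((z-c[2])/v[:,2])[:,None]
def mask(d,lo,hi,box):
    h=cv2.cvtColor(np.ascontiguousarray(d["frame"]),cv2.COLOR_RGB2HSV); m=cv2.inRange(h,lo,hi); k=np.zeros_like(m)
    x0,y0,x1,y1=box; k[y0:y1,x0:x1]=1; m=m*k; 
    n,l,s,c=cv2.connectedComponentsWithStats(m); i=1+np.argmax(s[1:,4]); return (l==i).astype(np.uint8),c[i],s[i,4]
boxes={"top":(75,145,220,235),"side":(195,205,300,360)}
def measure(d,n):
    o={}
    for nm,lo,hi,z in(("red",(0,150,90),(6,255,255),82),("green",(50,70,20),(95,255,160),78),("black",(0,0,0),(180,255,45),90)):
        m,c,a=mask(d,lo,hi,boxes[n]); p=ray(d,np.argwhere(m)[:,::-1],z)[:,:2].astype(np.float32)
        rc=cv2.minAreaRect(p); o[nm]=rc; print(n,nm,a,c.round(1),"mean",p.mean(0).round(1),"rect",np.round(rc[0],1),np.round(rc[1],1),round(rc[2],1))
    return o
E
python3 - <<'E'
from h import *
for n in("top","side"):
    d=dict(np.load(f"{n}0.npz")); measure(d,n)
    f=cv2.cvtColor(d["frame"],cv2.COLOR_RGB2BGR); x0,y0,x1,y1=boxes[n]
    cv2.imwrite(f"pics/c_{n}.png",cv2.resize(f[y0:y1,x0:x1],None,fx=4,fy=4,interpolation=cv2.INTER_CUBIC)[:600])
a=cv2.imread("pics/c_top.png");b=cv2.resize(cv2.imread("pics/c_side.png"),(0,0),fx=.8,fy=.5)
E
```

```text
top red 316 [135.9 192.3] mean [527.7 164.3] rect [527.6 164.2] [49.6 37. ] 20.8
top green 503 [116.2 200. ] mean [509.2 212. ] rect [513.2 208.4] [ 73.3 130.6] 21.1
top black 93 [147.  186.8] mean [540.  136.3] rect [540.1 136.4] [62.1 14.9] 22.2
side red 397 [245.6 272.3] mean [530.8 171.9] rect [530.7 170.9] [48.9 42.6] 20.0
side green 1546 [256. 297.] mean [508.4 227.5] rect [516.4 205.9] [ 77.3 152.1] 21.0
side black 220 [241.2 261.9] mean [540.5 152.3] rect [539.5 153.3] [75.4 25.2] 26.8
```

View pics/c_top.png

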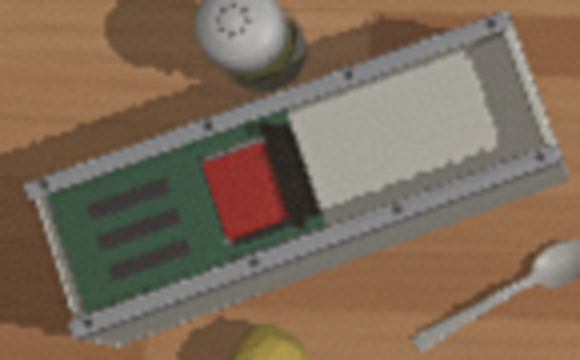

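Run:
```python
from h import *
for n in("top","side"):
    d=dict(np.load(f"{n}0.npz"))
    for nm,lo,hi in(("red",(0,150,90),(6,255,255)),("black",(0,0,0),(180,255,45))):
        m,c,a=mask(d,lo,hi,boxes[n]); v,u=np.nonzero(m); z=d["depth"][v,u]; k=z>0;u,v,z=u[k],v[k],z[k]
        P=((np.c_[u,v,np.ones(len(u))]@np.linalg.inv(d["intrinsics"]).T)*z[:,None]-d["t"])@d["R"]
        print(n,nm,np.percentile(P,[5,50,95],axis=0).round(1).tolist())
```

```text
top red [[506.3, 146.0, 78.9], [528.1, 164.0, 82.0], [550.2, 183.2, 85.1]]
top black [[515.7, 124.6, 80.9], [541.8, 137.2, 86.6], [564.3, 149.6, 91.5]]
side red [[508.9, 150.2, 78.8], [531.0, 171.1, 81.0], [552.6, 189.9, 82.7]]
side black [[510.5, 133.5, 76.7], [541.7, 147.0, 85.9], [569.9, 159.2, 89.7]]
```

play_rows(grip=[0,0,0,0,0], dp=[[40,-4,2],[40,-4,2],[40,-4,2],[40,-4,2],[40,-4,2]], roll=[-4,-4,-4,-4,-4])

```text
time_s: 0.52
eef_pos: [355.2, -494.9, 220.6]
eef_rot: [-180.0, -0.0, 37.1]
ft_force: [0.5, -0.2, 0.1]
gripper_width: 0.3
```

play_rows(grip=[0,0,0,0,0], dp=[[40,-4,2],[40,-4,2],[40,-4,2],[40,-4,2],[40,-4,2]], roll=[-4,-4,-4,-4,-4])

```text
time_s: 0.93
eef_pos: [481.7, -339.9, 210.7]
eef_rot: [-180.0, -0.0, 57.1]
ft_force: [0.7, -0.1, 0.7]
gripper_width: 0.004
```

play_rows(grip=[0,0,0,0,0], dp=[[40,-4,4],[40,-4,4],[40,-4,4],[40,-4,4],[40,-4,4]], roll=[-4,-4,-4,-4,-4])

```text
time_s: 1.35
eef_pos: [547.4, -151.0, 190.7]
eef_rot: [-180.0, -0.0, 77.1]
ft_force: [1.0, -0.3, 0.0]
gripper_width: -0.004
```

play_rows(grip=[0,0,0,0,0], dp=[[40,-4,4],[40,-4,4],[40,-4,4],[40,-4,4],[40,-4,4]], roll=[-4,-4,-4,-4,-4])

```text
time_s: 1.77
eef_pos: [544.7, 49.0, 170.8]
eef_rot: [-180.0, -0.0, 97.1]
ft_force: [1.1, 0.5, 0.2]
gripper_width: -0.001
```

```bash
cat >> h.py <<'E'
def go(s,target,yaw):
    w=s["eef_rot"][2]; c,q=np.cos(np.radians(w)),np.sin(np.radians(w)); e=np.array(target)-s["eef_pos"]
    print("pos",np.round(s["eef_pos"],1),"rot",np.round(s["eef_rot"],2),"F",np.round(s["ft_force"],1),"dp",np.round([c*e[0]+q*e[1],q*e[0]-c*e[1],-e[2]],1),"roll",round(w-yaw,1))
E
python3 - <<'E'
from h import *
from rig import r
a=np.radians(20.8); yk=np.array([-np.sin(a),np.cos(a)])
t=np.array([529.5,167])-3*yk; print(t)
go(r.get_state(),[*t,115],110.8)
E
```

```text
[530.56532089 164.19552297]
pos [544.7  49.  170.8] rot [-1.7998e+02 -1.0000e-02  9.7090e+01] F [1.1 0.5 0.2] dp [116.1   0.2  55.8] roll -13.7
```

play_rows(grip=[0,0,0,0,0], dp=[[0,0,0],[0,0,0],[38,9,5],[38,9,5],[37,9.5,5]], roll=[-6.9,-6.8,0,0,0])

```text
time_s: 2.18
eef_pos: [530.7, 163.1, 155.9]
eef_rot: [-180.0, 0.0, 110.5]
ft_force: [0.6, 0.4, 0.4]
gripper_width: 0.001
```

play_rows(grip=[0,0,0,0,0], dp=[[0,0,10],[0,0,10],[0,0,10],[0,0,10],[0,0,0]], roll=[0,0,0,0,0])

```text
time_s: 2.6
eef_pos: [530.1, 160.1, 113.5]
eef_rot: [-179.8, 0.0, 110.4]
ft_force: [-1.1, 0.2, -1.4]
gripper_width: -0.002
```

Run:
```python
from h import *
from rig import r,imaging
go(r.get_state(),[530.6,164.2,98],110.8)
ims=[]
for n,(x0,y0,x1,y1) in(("top",(75,130,225,240)),("side",(185,190,335,360))):
    d=imaging.snapshot(n); f=cv2.cvtColor(d["frame"],cv2.COLOR_RGB2BGR)[y0:y1,x0:x1]; s=400/f.shape[1]*1.0
    ims.append(cv2.resize(f,None,fx=2.6,fy=3.5 if 0 else 2.6,interpolation=cv2.INTER_CUBIC))
h=max(i.shape[0] for i in ims)
cv2.imwrite("pics/b.png",np.hstack([cv2.copyMakeBorder(i,0,h-i.shape[0],0,0,0) for i in ims]))
```

```text
pos [530.1 160.1 113.5] rot [-1.7976e+02  1.0000e-02  1.1044e+02] F [-1.1  0.2 -1.4] dp [ 3.7  1.9 15.5] roll -0.4
```

View pics/b.png

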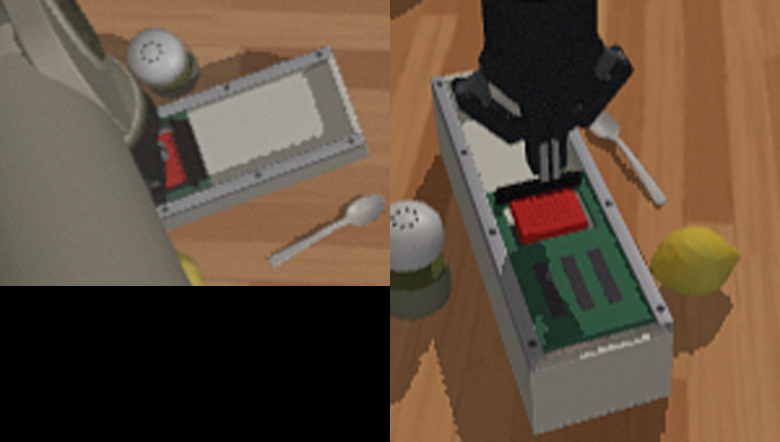

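The side crop shows the shut fingertips at crop (547,180), above the lip as seen from that camera. The red button is at (548,213). I'll check the side camera against the known TCP.

Run:
```python
from h import *
from rig import r
s=r.get_state();d=dict(np.load("side0.npz"))
R,t,K=d["R"],d["t"],d["intrinsics"]
for P in (s["eef_pos"],np.array([529.5,167,82.])):
    c=K@(R@P+t); print((c[:2]/c[2]).round(1), ((c[:2]/c[2]-[185,190])*2.6+[390,0]).round(0))
go(s,[530.6,164.2,98],110.8)
```

```text
[245.3 255.3] [547. 170.]
[246.5 270.4] [550. 209.]
pos [531.1 161.1 115.8] rot [-179.93    0.    110.47] F [-0.3 -0.3  0.5] dp [ 3.1  0.6 17.8] roll -0.3
```

play_rows(grip=[0,0,0,0,0], dp=[[3,1,5],[0,0,8],[0,0,8],[0,0,5],[0,0,0]], roll=[-0.3,0,0,0,0])

```text
time_s: 3.12
eef_pos: [530.0, 165.2, 88.7]
eef_rot: [-179.9, -0.0, 110.9]
ft_force: [0.0, -0.4, -0.2]
gripper_width: -0.003
```

play_rows(grip=[0,0,0,0,0], dp=[[0,0,0],[0,0,2],[0,0,2],[0,0,2],[0,0,0]], roll=[0,0,0,0,0])

```text
time_s: 3.53
eef_pos: [530.8, 165.6, 84.0]
eef_rot: [-180.0, -0.0, 110.9]
ft_force: [-0.8, 0.6, -0.4]
gripper_width: 0.0
```

play_rows(grip=[0,0,0,0,0], dp=[[0,0,2],[0,0,2],[0,0,2],[0,0,0],[0,0,0]], roll=[0,0,0,0,0])

```text
time_s: 3.95
eef_pos: [531.1, 165.8, 78.5]
eef_rot: [180.0, -0.0, 110.9]
ft_force: [0.1, -0.8, 3.4]
gripper_width: 0.001
```

play_rows(grip=[0,0,0,0,0], dp=[[0,0,2],[0,0,2],[0,0,2],[0,0,0],[0,0,0]], roll=[0,0,0,0,0])

```text
time_s: 4.37
eef_pos: [531.1, 165.9, 72.4]
eef_rot: [180.0, -0.0, 110.9]
ft_force: [0.7, 0.1, 5.8]
gripper_width: -0.002
```

play_rows(grip=[0,0,0,0,0], dp=[[0,0,2],[0,0,2],[0,0,0],[0,0,0],[0,0,0]], roll=[0,0,0,0,0])

```text
time_s: 4.78
eef_pos: [531.2, 165.9, 68.7]
eef_rot: [180.0, -0.0, 110.9]
ft_force: [-0.4, 0.5, 6.9]
gripper_width: 0.005
```

play_rows(grip=[0,0,0,0,0], dp=[[0,0,1],[0,0,0.5],[0,0,0],[0,0,0],[0,0,0]], roll=[0,0,0,0,0])

```text
time_s: 5.2
eef_pos: [531.1, 165.9, 67.2]
eef_rot: [180.0, -0.0, 110.9]
ft_force: [0.3, -0.5, 6.9]
gripper_width: -0.001
```

play_rows(grip=[0,0,0,0,0], dp=[[0,0,0.7],[0,0,0],[-2,0,0],[-2,0,0],[0,0,0]], roll=[0,0,0,0,0])

```text
time_s: 5.62
eef_pos: [532.3, 163.3, 66.6]
eef_rot: [179.9, -0.1, 111.0]
ft_force: [-1.8, 3.7, 7.0]
gripper_width: 0.002
```

play_rows(grip=[0,0,0,0,0], dp=[[-2,0,0],[-2,0,0],[-2,0,0],[-2,0,0],[0,0,0]], roll=[0,0,0,0,0])

```text
time_s: 6.03
eef_pos: [535.2, 156.3, 66.7]
eef_rot: [179.9, -0.1, 111.0]
ft_force: [-1.9, 2.5, 6.3]
gripper_width: 0.001
```

play_rows(grip=[0,0,0,0,0], dp=[[-3,0,0],[-3,0,0],[-3,0,0],[0,0,0],[0,0,0]], roll=[0,0,0,0,0])

```text
time_s: 6.45
eef_pos: [538.2, 148.1, 66.7]
eef_rot: [179.9, -0.1, 111.0]
ft_force: [-2.7, 4.5, 6.5]
gripper_width: 0.001
```

Run:
```python
from h import *
from rig import r,imaging
go(r.get_state(),[530.6,164.2,98],110.8)
d=imaging.snapshot("side"); x0,y0,x1,y1=185,190,335,360
cv2.imwrite("pics/s2.png",cv2.resize(cv2.cvtColor(d["frame"],cv2.COLOR_RGB2BGR)[y0:y1,x0:x1],None,fx=3.5,fy=3.5,interpolation=cv2.INTER_CUBIC))
```

```text
pos [538.2 148.1  66.7] rot [ 1.7993e+02 -1.2000e-01  1.1098e+02] F [-2.7  4.5  6.5] dp [ 17.8  -1.4 -31.3] roll 0.2
```

View pics/s2.png

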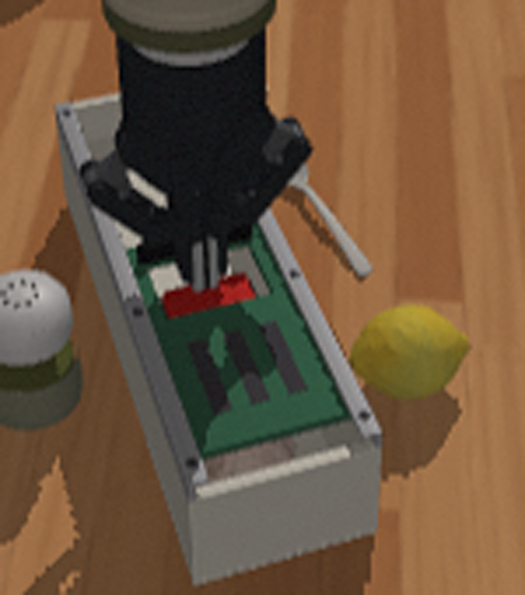

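The panel edge now covers the back of the red catch at about (210,300), and the fingers are still on its front and pushing the lip. Next I push on.

play_rows(grip=[0,0,0,0,0], dp=[[-5,0,0],[-5,0,0],[-5,0,0],[-5,0,0],[-5,0,0]], roll=[0,0,0,0,0])

```text
time_s: 6.92
eef_pos: [547.2, 124.2, 66.3]
eef_rot: [180.0, -0.1, 111.0]
ft_force: [-0.3, 5.1, 3.2]
gripper_width: 0.002
```

play_rows(grip=[0,0,0,0,0], dp=[[-5,0,0],[-5,0,0],[-5,0,0],[-5,0,0],[-5,0,0]], roll=[0,0,0,0,0])

```text
time_s: 7.33
eef_pos: [556.2, 100.8, 66.3]
eef_rot: [180.0, -0.1, 111.0]
ft_force: [-1.5, 5.5, 4.3]
gripper_width: -0.0
```

play_rows(grip=[0,0,0,0,0], dp=[[-5,0,0],[-5,0,0],[-5,0,0],[-5,0,0],[-5,0,0]], roll=[0,0,0,0,0])

```text
time_s: 7.75
eef_pos: [565.1, 77.5, 66.3]
eef_rot: [180.0, -0.1, 111.0]
ft_force: [-0.4, 5.1, 5.0]
gripper_width: -0.001
```

Run:
```python
from h import *
from rig import r
go(r.get_state(),[530.6,164.2,98],110.8)
```

```text
pos [565.1  77.5  66.3] rot [ 1.7996e+02 -1.0000e-01  1.1098e+02] F [-0.4  5.1  5. ] dp [ 93.3  -1.1 -31.7] roll 0.2
```

play_rows(grip=[0,0,0,0,0], dp=[[-5,0,0],[-5,0,0],[-5,0,0],[-5,0,0],[-5,0,0]], roll=[0,0,0,0,0])

```text
time_s: 8.17
eef_pos: [574.0, 54.1, 66.2]
eef_rot: [180.0, -0.1, 111.0]
ft_force: [-1.0, 5.8, 3.9]
gripper_width: 0.001
```

play_rows(grip=[0,0,0,0,0], dp=[[-4,0,0],[-3,0,0],[-3,0,0],[-3,0,0],[0,0,0]], roll=[0,0,0,0,0])

```text
time_s: 8.58
eef_pos: [578.9, 41.1, 66.1]
eef_rot: [180.0, -0.1, 110.9]
ft_force: [0.6, 2.7, 0.6]
gripper_width: 0.001
```

play_rows(grip=[0,0,0,0,0], dp=[[-2,0,0],[-2,0,0],[-2,0,0],[0,0,0],[0,0,0]], roll=[0,0,0,0,0])

```text
time_s: 9.0
eef_pos: [580.9, 35.5, 66.1]
eef_rot: [180.0, -0.0, 110.9]
ft_force: [1.2, 4.5, 1.5]
gripper_width: 0.004
```

play_rows(grip=[0,0,0,0,0], dp=[[-1,0,0],[-1,0,0],[-1,0,0],[0,0,0],[0,0,0]], roll=[0,0,0,0,0])

```text
time_s: 9.42
eef_pos: [581.9, 32.7, 66.1]
eef_rot: [180.0, -0.0, 110.9]
ft_force: [0.5, 4.2, 0.7]
gripper_width: -0.0
```

Run:
```python
from h import *
from rig import r,imaging
go(r.get_state(),[530.6,164.2,98],110.8)
d=imaging.snapshot("side"); x0,y0,x1,y1=185,190,335,360
cv2.imwrite("pics/s3.png",cv2.resize(cv2.cvtColor(d["frame"],cv2.COLOR_RGB2BGR)[y0:y1,x0:x1],None,fx=3.5,fy=3.5,interpolation=cv2.INTER_CUBIC))
```

```text
pos [581.9  32.7  66.1] rot [ 1.7997e+02 -3.0000e-02  1.1092e+02] F [0.5 4.2 0.7] dp [141.1  -1.  -31.9] roll 0.1
```

View pics/s3.png

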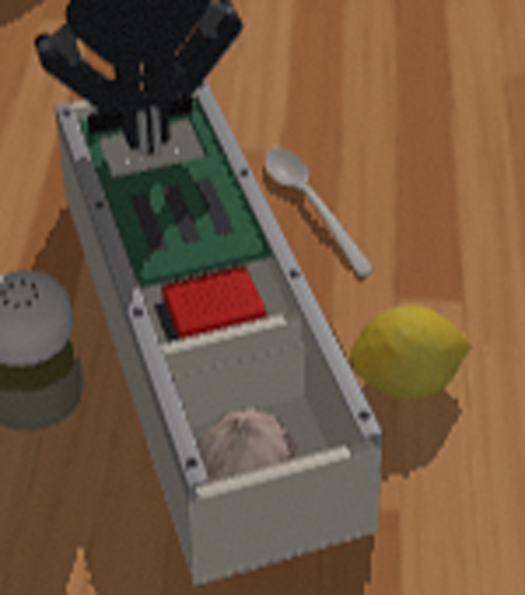

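The catch is up behind the panel at (215,300), the bin is open, and the garlic is in it at (245,445). I still need to confirm the stop by force.

play_rows(grip=[0,0,0,0,0], dp=[[-1,0,0],[-1,0,0],[-0.5,0,0],[0,0,0],[0,0,0]], roll=[0,0,0,0,0])

```text
time_s: 9.88
eef_pos: [582.5, 29.0, 65.8]
eef_rot: [-179.9, 0.0, 110.9]
ft_force: [0.3, 1.2, 0.4]
gripper_width: -0.002
```

play_rows(grip=[0,0,0,0,0], dp=[[-1,0,0],[-1,0,0],[0,0,0],[0,0,0],[0,0,0]], roll=[0,0,0,0,0])

```text
time_s: 10.3
eef_pos: [583.4, 27.4, 66.0]
eef_rot: [-180.0, 0.0, 110.9]
ft_force: [-0.6, 0.1, 0.1]
gripper_width: -0.003
```

play_rows(grip=[0,0,0,0,0], dp=[[-1,0,0],[-1,0,0],[-1,0,0],[0,0,0],[0,0,0]], roll=[0,0,0,0,0])

```text
time_s: 10.72
eef_pos: [584.1, 25.8, 66.0]
eef_rot: [-180.0, -0.1, 110.9]
ft_force: [-3.1, 3.5, 0.8]
gripper_width: 0.003
```

Run:
```python
from h import *
from rig import r,imaging
go(r.get_state(),[531.1,165.9,98],110.8)
d=imaging.snapshot("top"); x0,y0,x1,y1=85,135,225,240
cv2.imwrite("pics/t4.png",cv2.resize(cv2.cvtColor(d["frame"],cv2.COLOR_RGB2BGR)[y0:y1,x0:x1],None,fx=4,fy=4,interpolation=cv2.INTER_CUBIC))
d=imaging.snapshot("side"); x0,y0,x1,y1=185,190,335,360
cv2.imwrite("pics/s4.png",cv2.resize(cv2.cvtColor(d["frame"],cv2.COLOR_RGB2BGR)[190:270,195:275],None,fx=7,fy=7,interpolation=cv2.INTER_CUBIC))
```

```text
pos [584.1  25.8  66. ] rot [-1.7996e+02 -6.0000e-02  1.1093e+02] F [-3.1  3.5  0.8] dp [149.8   0.6 -32. ] roll 0.1
```

View pics/s4.png

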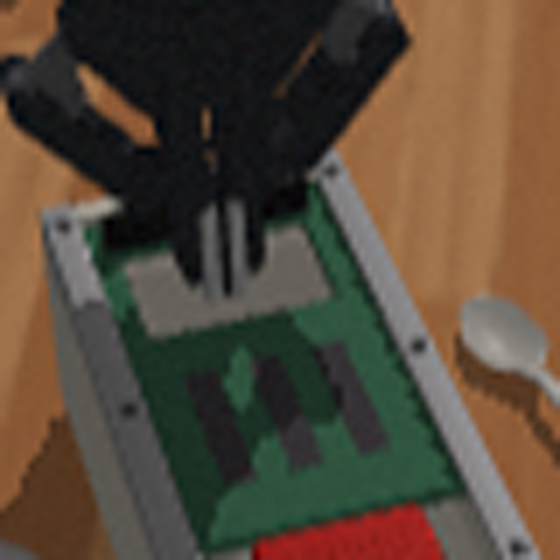

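play_rows(grip=[0,0,0,0,0], dp=[[-1,0,0],[-1,0,0],[0,0,0],[0,0,0],[0,0,0]], roll=[0,0,0,0,0])

```text
time_s: 11.23
eef_pos: [584.1, 25.8, 66.0]
eef_rot: [-179.9, -0.2, 111.0]
ft_force: [-6.5, 8.0, 2.9]
gripper_width: 0.002
```

play_rows(grip=[0,0,0,0,0], dp=[[-1,0,0],[-1,0,0],[0,0,0],[0,0,0],[0,0,0]], roll=[0,0,0,0,0])

```text
time_s: 11.65
eef_pos: [584.1, 25.7, 66.0]
eef_rot: [-179.9, -0.3, 111.1]
ft_force: [-9.6, 11.2, 4.2]
gripper_width: 0.004
```

The stop is reached: position is frozen while the force rises to about 15 N. I back off within the window, then lift.

play_rows(grip=[0,0,0,0,0], dp=[[4,0,0],[4,0,0],[4,0,0],[0,0,0],[0,0,0]], roll=[0,0,0,0,0])

```text
time_s: 12.07
eef_pos: [582.1, 32.2, 66.3]
eef_rot: [180.0, 0.0, 110.9]
ft_force: [1.0, 0.0, 0.3]
gripper_width: -0.003
```

play_rows(grip=[0,0,0,0,0], dp=[[0,0,-6],[0,0,-12],[0,0,-20],[0,0,-30],[0,0,-30]], roll=[0,0,0,0,0])

```text
time_s: 12.48
eef_pos: [581.4, 32.3, 165.9]
eef_rot: [-180.0, -0.0, 110.9]
ft_force: [0.9, -0.5, 0.0]
gripper_width: -0.005
```

play_rows(grip=[0,0,0,0,0], dp=[[-35,0,-20],[-35,0,-10],[-35,0,0],[-35,0,0],[-35,0,0]], roll=[4,4,4,4,4])

```text
time_s: 12.9
eef_pos: [621.3, -139.0, 196.0]
eef_rot: [179.9, 0.0, 90.7]
ft_force: [-0.3, 0.5, -0.1]
gripper_width: 0.002
```

play_rows(grip=[0,0,0,0,0], dp=[[-35,-3,0],[-35,-3,0],[-30,-3,0],[0,0,0],[0,0,0]], roll=[4,4,4,0,0])

```text
time_s: 13.32
eef_pos: [605.7, -239.9, 195.1]
eef_rot: [180.0, 0.1, 78.6]
ft_force: [-0.3, 0.2, 0.8]
gripper_width: -0.003
```

Run:
```python
from h import *
from rig import r,imaging
s=r.get_state(); print(s["time_s"],s["eef_pos"].round(0) if hasattr(s["eef_pos"],"round") else s["eef_pos"],np.round(s["dq"],2),np.round(s["ft_force"],1))
d0=np.load("side0.npz")["frame"]; ims=[]
d=imaging.snapshot("side"); t=imaging.snapshot("top")
measure(t,"top"); measure(d,"side")
f=lambda i,b:cv2.resize(cv2.cvtColor(i,cv2.COLOR_RGB2BGR)[b[1]:b[3],b[0]:b[2]],None,fx=2.6,fy=2.6,interpolation=cv2.INTER_CUBIC)
A=f(t["frame"],(75,130,225,255)); B=f(d["frame"],(185,190,335,360))
A=cv2.copyMakeBorder(A,0,B.shape[0]-A.shape[0],0,0,0); cv2.imwrite("pics/e.png",np.hstack([A,B]))
```

```text
13.3167 [ 606. -240.  195.] [-2.57 -0.36 -3.46  0.89 -0.81 -0.23  0.16] [-0.3  0.2  0.8]
top red 330 [136.3 192.2] mean [528.1 163.4] rect [528.1 163.2] [49.3 39.3] 20.8
top green 728 [165.2 180.1] mean [559.2  95.6] rect [561.4  82.4] [ 74.4 123.2] 20.8
top black 17 [201.6 161.1] mean [604.5   6.6] rect [603.3   6.1] [29.1  3.7] 24.7
side red 438 [245.6 272.2] mean [530.9 171.6] rect [530.7 171.5] [49.6 45.3] 21.7
side green 1049 [234.8 246.5] mean [559.2  93.9] rect [566.3  75.9] [ 77.  151.4] 21.0
side black 189 [223.  220.8] mean [590.8  25.6] rect [590.3  24.7] [73.6 24.6] 26.5
```

View pics/e.png

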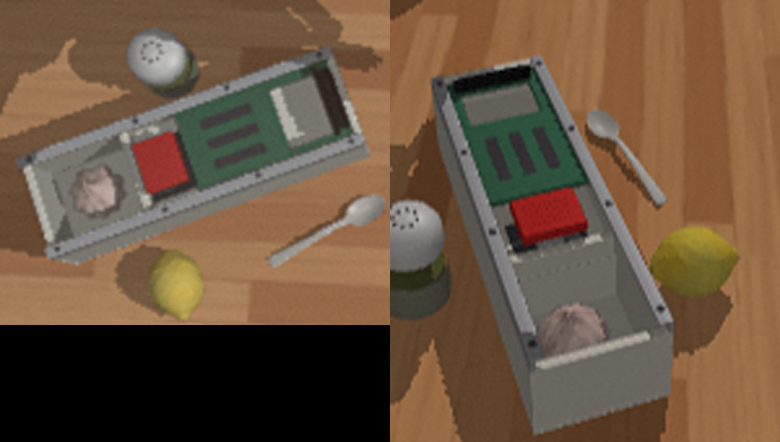

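The lid is fully open in both views, with the catch up at top-crop (162,163) and side-crop (548,215). The garlic is in the bin, and the lemon, shaker and spoon are unmoved.

```bash
python3 -c "
from rig import job; print(job.job_done())"
```

```text
the job is handed in; nothing more can be done
None
```

The garlic keeper is open and the job is handed in, at about 13.5 s of the 38 s allowed. With the fingers shut, I pressed the red catch down about 15.5 mm through the window. Holding it there, I pushed the black lip along the keeper's -y until the lid stopped. I then backed off inside the window, lifted clear and moved away.

**Lid at its stop:** the tool held still while the push force rose to about 15 N. The side camera puts the lip's travel at about 138 mm, which agrees with the 140 mm stop to within its accuracy.

**Catch and surroundings:** the final pictures show the catch sprung up behind the panel and the garlic in the open bin. By eye, the lemon, shaker and spoon are where they were. The pen was outside the final crops, but the arm only passed about 200 mm above the table in its area.

**Checks that disagreed:**
- The two cameras differed by about 7 mm in world y for the catch centre. I used a point between them, and contact settled it.
- The top camera's final view of the black lip was too small to use.
- The push force dropped to near zero for a moment just before the stop. I kept pushing until it rose clearly.

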